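# Slab roller out of its spring clips into the wash tray

## Robot

A 6-joint arm with a two-finger parallel gripper is mounted at the origin on the work surface. World frame = base frame: x ahead of the robot, y to its left, z up, the work surface at z = 0. Lengths are in m, angles in rad, forces in N, time in s.
With the tool pointing down it reaches from about 0.375 to 0.9 m from the base axis. Payload 3.1 kg.
Tool frame: the origin (TCP) lies midway between the tips of the shut fingers; the grasp point (between the pads) lies 19 mm behind it; z points along the fingers, x is the direction in which the jaws open and shut, and the axes are right-handed (so a half turn about z gives the same grasp; the last joint's range is limited). The gripper opens to 87 mm and grips with 3 to 60 N. Pads are 19 mm wide; open, the fingers measure 117 mm over their backs; the gripper's body (75 mm by 190 mm) begins 51 mm behind the grasp point.
Start: joints at [1.099, 0.527, 1.433, -0, 1.181, -0.178], TCP at [0.18, 0.598, 0.223] pointing down, gripper open.
Joint ranges: [-3.08, 3.08], [-0.75, 2.2], [0.22, 2.44], [-1.43, 4.57], [0, 2.65], [-2.85, 2.85]. Speed limits (rad/s): [2.79, 2.79, 3.14, 3.14, 3.14, 3.14].

## Interface

Orientations are given as a unit quaternion [x, y, z, w].
In Python, from rig import * gives the robot as it stands.
- The arm moves only by the tool drive_tool, never from a script. Its argument "plan" is a list of rows, each an object with "offset": the shift along the tool's x, y, z in cm, a list of three; "delta_rot": the turn, a rotation vector about the tool's x, y, z in degrees, a list of three; "jaw": the finger opening in cm, from 0 to 8.7. In form: [{"offset": [dx, dy, dz], "delta_rot": [wx, wy, wz], "jaw": jaw}, ...]. A call has exactly 8 rows; each row is the pose to reach, as a shift and turn from the pose commanded when the call began, along the tool's axes at that moment; what a row does not reach only later rows make up. A row lasts 1/12 s, in which the tool goes at most 41.7 mm and 7.16 degrees, less where a joint would pass 70% of its speed; a pose out of reach is approached as far as the arm can. A call with a gripper value outside its range is refused whole. The fingers move at their own pace and stop on an object; "squeeze" is the grip in N (left out, the last holds). Time passes only in rows, so rows that repeat a pose let the fingers close, or fill a call up. It gives the time, the measured TCP pose, the force and the opening at its end, in the units of the state.
- get_obs(): the state, without advancing time (a new reading comes with each control period).
- camera(name): name is "scene" or "top" or "wrist"; returns the picture (400x640x3 uint8, red, green, blue); there is no depth.
- calibration(name): a dict with "K" (3x3 intrinsics, pixels), "distortion" ([k1, k2, p1, p2, k3] as OpenCV has them; the pictures are not rectified), "pose" (4x4, takes a point from camera to world coordinates); the wrist camera has in their place "tool_from_camera" (4x4, takes a point from camera to tool coordinates, whose origin is the TCP and whose axes are the tool frame's). Camera axes: x right, y down, z forward; pixel columns grow to the right and rows downward; lengths in m; the calibration is good to about 2 mm. A picture is of the moment at which its call begins: read the wrist's pose just before it. calibration takes no time and is no camera call.
- hand_in(): hands the job in, once; it reports no verdict.
The state is a dict: "time": time; "q": joint angles; "joint_velocities": joint speeds; "joint_torque": joint torques, N m; "position": TCP position; "tool_rot": TCP orientation; "ft_force": force on the tool from outside, world axes, zero at the start; "moment": the same for the moment, N m; "grip_width": finger opening in m.
Only numpy, scipy, OpenCV 4.12 (cv2) and the standard library are available. Lean on these libraries where they do the work, as an engineer would, in place of code of your own. Each camera call takes 0.05 s, during which the arm holds its last target.

## Task

In the pottery studio, take the roller with the blue handles out of its spring clips by easing it sideways past the brass spring jaws (the fixed hoods stop it from being pulled straight up), then set it down, not dropped, in the grey wash tray, lying flat along the tray's length. Let go of it, and leave the orange-handled roller in its clips.

Things in the scene. Friction and masses are not known exactly. Their poses are not given: they have to be found in the camera images.
- roller_blue: Beech clay roller: plain barrel 46 mm diameter, 120 mm long, with blue end bands and at each end a blue handle 20 mm diameter, 45 mm long (210 mm overall, about 0.17 kg). Origin at its centre; x along its axis. Starts in one of the rack's two stations, level, centre 45 mm above the table. Grip the barrel's bare middle from above. Pushed 35 to 45 mm level to the rack's +y it is clear of the clips and can be lifted.
- roller_orange: Bystander in the other station: the same roller with orange handles and bands and dark grooves. Same origin and axes. Each station's clips hold the roller's handles: a black cradle below, a rigid dark steel back on the -y side bent over as a hood (top 62 mm above the table, blocks lifting), and on the +y side a brass jaw, 16 mm tall, that folds outward and down when pushed (5 to 15 N for both).
- rack: Fixed wooden board 210 x 290 x 12 mm (x, y, z) with two stations, at y = -70 and +70 mm; which roller is in which varies. Origin: centre of its underside, on the table; z up. Rollers lie along its x; their handles sit in clips 16 mm wide at x = -76 and +76 mm, the barrel between is free. All clips open to the rack's +y (brass jaw side); hoods end 4 mm past the roller's axis.
- tray_in (a point): Centre of the inner floor of the fixed grey wash tray, 5 mm above the table. The tray is 300 mm long (x), 160 mm wide (y), 32 mm high, walls and floor 5 mm thick, open at the top; x runs along its length, z up. Lying in it, the roller's centre is 23 mm above this point.
Things that resemble listed ones, but are neither listed nor needed, are in the scene too. Leave any red look-alike of the roller_blue alone.

How it is judged:
By the outcome, as a careful person would: the job done as asked, in the order asked, and still so for the second after the job is handed in, with the robot touching nothing.
It also fails if it takes over 38 s, if anything falls off the work surface, if the arm or the gripper's body presses on something with over 40 N, if the wrist force passes 120 N, or if a joint passes its speed limit or range.

## Working session

There is one attempt and no reset: what is moved stays moved. The work goes in short steps, Python scripts to look and compute and a tool call to move; the robot and the scene stay as the last step left them, time stands still between calls to the robot, and variables do not carry over. Pictures are saved under pics/ and viewed, and the job is handed in when it is done.

Besides the shell and the picture viewer there is one more tool, called by a JSON object that holds its "name" and its "arguments". drive_tool: Moves the arm, as the interface text tells. Its arguments: {"type":"object","properties":{"plan":{"type":"array","items":{"type":"object","properties":{"offset":{"type":"array","items":{"type":"number"}},"delta_rot":{"type":"array","items":{"type":"number"}},"jaw":{"type":"number"}}}},"squeeze":{"type":"number"}},"required":["plan"]}

```bash
mkdir -p pics
cat > h.py <<'E'
from rig import *
import numpy as np, cv2
from scipy.spatial.transform import Rotation as R
def save(im,n): cv2.imwrite(f'pics/{n}.png',im[:,:,::-1])
def ray(cal,uv,pose=None):
    K=np.array(cal['K']);D=np.array(cal['distortion'])
    p=cv2.undistortPoints(np.array([[uv]],float),K,D)[0,0]
    T=np.array(cal['pose']) if pose is None else pose
    d=T[:3,:3]@np.array([p[0],p[1],1]);return T[:3,3],d
def onz(cal,uv,z,pose=None):
    o,d=ray(cal,uv,pose);return o+d*(z-o[2])/d[2]
def proj(cal,P):
    T=np.array(cal['pose']);Q=(np.atleast_2d(P)-T[:3,3])@T[:3,:3]
    return cv2.projectPoints(Q,np.zeros(3),np.zeros(3),np.array(cal['K']),np.array(cal['distortion']))[0][:,0]
E
python3 - <<'E'
from h import *
print(get_obs())
for n in['scene','top']:
    save(camera(n),n+'0'); c=calibration(n); print(n,np.round(c['pose'],3).tolist(),np.round(c['K'],1).tolist())
E
```

```text
{'time': 0.0, 'q': array([ 1.09952261e+00,  5.28455480e-01,  1.43392711e+00,  1.12985570e-05,
        1.18138920e+00, -1.78504649e-01]), 'joint_velocities': array([ 1.67908719e-03,  4.76889550e-04, -2.17624559e-04,  9.12502065e-04,
        7.49415238e-06,  1.18760621e-03]), 'joint_torque': array([-1.66494910e-04, -4.40043712e+01, -1.76595855e+01,  6.34107040e-02,
        5.82159183e-02, -1.30673488e-04]), 'position': array([0.18000596, 0.59774001, 0.22157032]), 'tool_rot': array([ 8.02685229e-01,  5.96401909e-01, -9.78384733e-04,  4.79528399e-04]), 'ft_force': array([ 0.07370683, -0.27389853, -0.2158562 ]), 'moment': array([ 0.02004501, -0.06344726,  0.00999136]), 'grip_width': 0.08683115278631062}
scene [[0.758, 0.386, -0.525, 0.925], [0.652, -0.458, 0.604, -0.731], [-0.007, -0.801, -0.599, 0.68], [0.0, 0.0, 0.0, 1.0]] [[368.1, 0.0, 322.5], [0.0, 368.1, 206.3], [0.0, 0.0, 1.0]]
top [[0.009, -0.998, 0.055, 0.333], [-1.0, -0.009, -0.008, -0.106], [0.008, -0.055, -0.998, 1.433], [0.0, 0.0, 0.0, 1.0]] [[496.0, 0.0, 310.8], [0.0, 496.0, 200.8], [0.0, 0.0, 1.0]]
```

View pics/scene0.png

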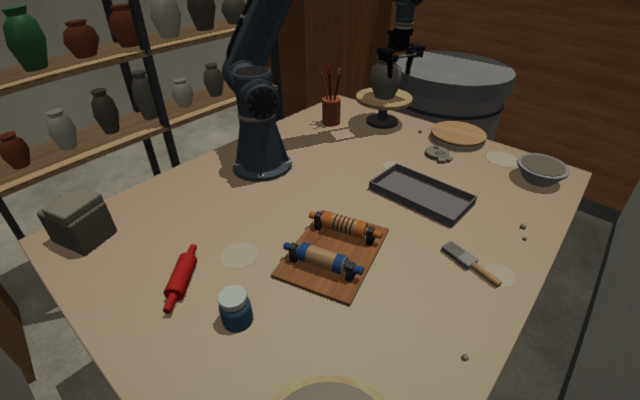

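View pics/top0.png

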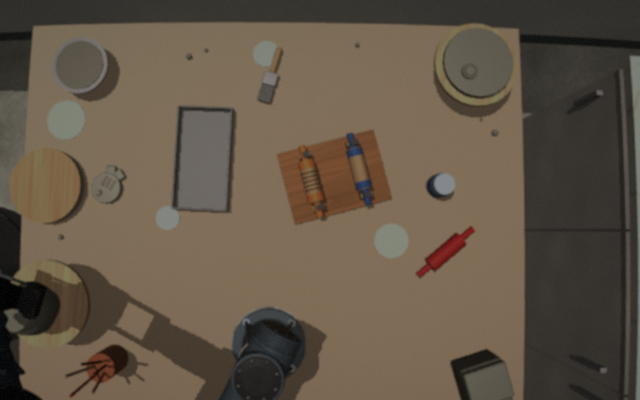

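Run:
```python
from h import *
t=cv2.imread('pics/top0.png')[120:235,265:405]; s=cv2.imread('pics/scene0.png')[200:305,265:395]
cv2.imwrite('pics/tz.png',cv2.resize(t,None,fx=5,fy=5,interpolation=cv2.INTER_CUBIC))
cv2.imwrite('pics/sz.png',cv2.resize(s,None,fx=5.5,fy=5.5,interpolation=cv2.INTER_CUBIC))
```

```text
(no output)
```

View pics/tz.png

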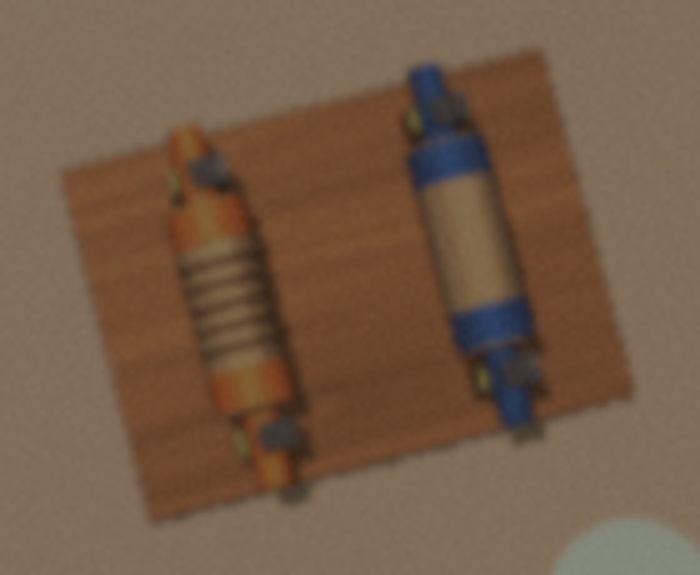

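View pics/sz.png

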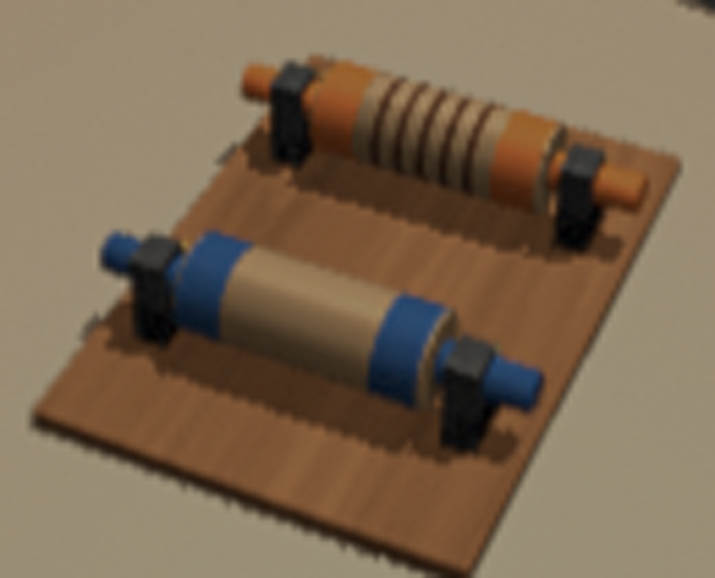

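Run:
```python
from h import *
c=calibration('top');im=cv2.imread('pics/top0.png');hsv=cv2.cvtColor(im,cv2.COLOR_BGR2HSV)
def mask(lo,hi,roi):
    m=cv2.inRange(hsv,lo,hi);k=np.zeros_like(m);x0,y0,x1,y1=roi;k[y0:y1,x0:x1]=m[y0:y1,x0:x1];return k
mb=mask((100,90,40),(130,255,255),(330,125,390,215))
p=np.argwhere(mb)[:,::-1].astype(float)
P=np.array([onz(c,q,0.045) for q in p[::1]])[:,:2]
r=cv2.minAreaRect(P.astype(np.float32)*1000);print('blue',len(P),P.mean(0),r)
mu,ev=cv2.PCACompute(P.astype(np.float32),None)[:2];print('pca ang',np.degrees(np.arctan2(ev[0,1],ev[0,0])))
a=(P-mu)@ev[0];print('ext',a.min(),a.max(),'mid',mu+ev[0]*(a.min()+a.max())/2)
# rack: wood mask
mr=mask((4,90,40),(16,255,200),(268,122,402,232))
mr=cv2.morphologyEx(mr|mb,cv2.MORPH_CLOSE,np.ones((9,9)))
cn=max(cv2.findContours(mr,0,2)[0],key=cv2.contourArea)[:,0].astype(float)
Q=np.array([onz(c,q,0.012) for q in cn])[:,:2];print('rack',cv2.minAreaRect((Q*1000).astype(np.float32)))
# tray
g=cv2.cvtColor(im,cv2.COLOR_BGR2GRAY)
hs=hsv[150,200];print('trayhsv',hs,hsv[150,190],hsv[100,150],hsv[150,178])
mt=mask((0,0,0),(180,45,255),(165,95,245,222)); 
ms=hsv[...,1]<60
for th in(35,50,65):
    k=np.zeros_like(mt);k[95:222,165:245]=(hsv[95:222,165:245,1]<th)*255
    k[200:,:][:, :178]=0
    cn=max(cv2.findContours(cv2.morphologyEx(k,cv2.MORPH_OPEN,np.ones((3,3))),0,2)[0],key=cv2.contourArea)[:,0].astype(float)
    Q=np.array([onz(c,q,0.032) for q in cn])[:,:2];print('tray',th,cv2.minAreaRect((Q*1000).astype(np.float32)))
z=cv2.resize(im[95:225,160:250],None,fx=4.5,fy=4.5,interpolation=cv2.INTER_CUBIC);cv2.imwrite('pics/tray.png',z)
```

```text
blue 224 [ 0.49743229 -0.25172143] ((501.494140625, -250.85983276367188), (205.26138305664062, 37.87189865112305), 14.989992141723633)
pca ang 15.007296
ext -0.09848417290826293 0.10677755487927816 mid [[ 0.50143758 -0.25064769]]
rack ((486.500732421875, -181.56573486328125), (222.1056671142578, 293.8593444824219), 15.258655548095703)
trayhsv [ 15  24 107] [ 15  24 107] [ 18  74 127] [13 40 45]
tray 35 ((526.9554443359375, 191.74069213867188), (150.9658203125, 288.152099609375), 87.85030364990234)
tray 50 ((530.6703491210938, 194.90289306640625), (162.0561065673828, 299.0215148925781), 87.83257293701172)
tray 65 ((531.75390625, 195.7764892578125), (164.78639221191406, 302.95050048828125), 88.05557250976562)
```

View pics/tray.png

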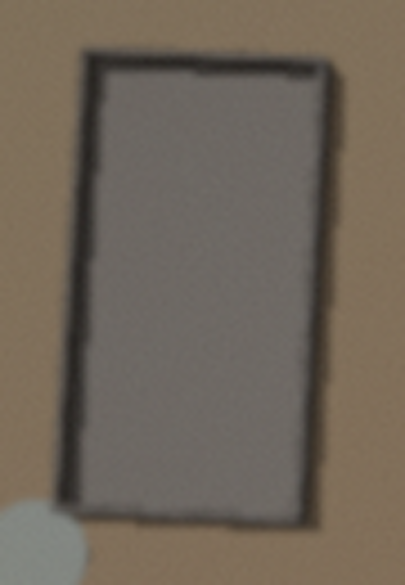

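```bash
cat >> h.py <<'E'
def rel(P,yaw=None,o=None):
    """P world tcp target, yaw=world angle of tool x (deg) -> offset cm, rotvec deg (from measured pose)"""
    o=o or get_obs();r=R.from_quat(o['tool_rot'])
    off=r.inv().apply(np.array(P)-o['position'])*100
    rv=np.zeros(3)
    if yaw is not None:
        y=np.radians(yaw);t=R.from_matrix(np.array([[np.cos(y),np.sin(y),0],[np.sin(y),-np.cos(y),0],[0,0,-1]]).T)
        rv=np.degrees((r.inv()*t).as_rotvec())
    return np.round(off,2),np.round(rv,2)
E
python3 - <<'E'
from h import *
for p in [(0.18,.598,.26),(.40,.40,.26),(.52,.1,.26)]: print(rel(p,105.1))
E
```

```text
(array([ 0.01, -0.01, -3.83]), array([ -0.05,   0.1 , -31.88]))
(array([-12.6 ,  26.77,  -3.82]), array([ -0.05,   0.1 , -31.88]))
(array([-37.86,  46.91,  -3.78]), array([ -0.05,   0.1 , -31.88]))
```

{"name": "drive_tool", "arguments": {"plan": [{"offset": [0, 0.5, -2.5], "delta_rot": [0, 0, 0]}, {"offset": [-1, 4, -3.8], "delta_rot": [0, 0, -4]}, {"offset": [-3, 7.5, -3.8], "delta_rot": [0, 0, -8]}, {"offset": [-5, 11, -3.8], "delta_rot": [0, 0, -12]}, {"offset": [-7, 14.5, -3.8], "delta_rot": [0, 0, -16]}, {"offset": [-9, 18, -3.8], "delta_rot": [0, 0, -20]}, {"offset": [-11, 21.5, -3.8], "delta_rot": [0, 0, -24]}, {"offset": [-12.6, 25, -3.8], "delta_rot": [0, 0, -28]}]}}

```text
invalid input at $.plan[0]: expected keys offset, delta_rot, jaw
```

Run:
```python
from h import *
o=get_obs();print(o['time'],o['position'],np.abs(o['joint_velocities']).max())
for p in [(.50,.15,.25),(.5,-.25,.20)]: print(rel(p,105.1))
```

```text
0.1 [0.18006543 0.59780288 0.22166258] 0.003236881835371983
(array([-33.64,  43.56,  -2.78]), array([ -0.05,   0.1 , -31.88]))
(array([-71.93,  55.1 ,   2.29]), array([ -0.05,   0.1 , -31.88]))
```

{"name": "drive_tool", "arguments": {"plan": [{"offset": [0, 0.5, -2.5], "delta_rot": [0, 0, 0], "jaw": 8}, {"offset": [-1, 4, -3.8], "delta_rot": [0, 0, -4], "jaw": 8}, {"offset": [-3, 7.5, -3.8], "delta_rot": [0, 0, -8], "jaw": 8}, {"offset": [-5, 11, -3.8], "delta_rot": [0, 0, -12], "jaw": 8}, {"offset": [-7, 14.5, -3.8], "delta_rot": [0, 0, -16], "jaw": 8}, {"offset": [-9, 18, -3.8], "delta_rot": [0, 0, -20], "jaw": 8}, {"offset": [-11, 21.5, -3.8], "delta_rot": [0, 0, -24], "jaw": 8}, {"offset": [-12.6, 25, -3.8], "delta_rot": [0, 0, -28], "jaw": 8}]}}

```text
time: 0.77
position: [0.3837, 0.4034, 0.2602]
tool_rot: [0.633, 0.774, -0.001, -0.0]
ft_force: [0.6, 0.6, 0.2]
grip_width: 0.0803
```

Run:
```python
from h import *
o=get_obs();print(o['time'],o['position'],np.abs(o['joint_velocities']).max())
for p in [(.50,.15,.25),(.5,-.25,.20)]: print(rel(p,105.1))
```

```text
0.7667 [0.38367924 0.40339134 0.26019227] 1.6432850532059402
(array([-27.14,   6.38,   1.03]), array([-0.09,  0.04, -3.67]))
(array([-66.34,  -1.53,   6.07]), array([-0.09,  0.04, -3.67]))
```

{"name": "drive_tool", "arguments": {"plan": [{"offset": [-3.5, 1, 0], "delta_rot": [0, 0, -1], "jaw": 8}, {"offset": [-7, 2, 0.2], "delta_rot": [0, 0, -2], "jaw": 8}, {"offset": [-10.5, 3, 0.4], "delta_rot": [0, 0, -3.5], "jaw": 8}, {"offset": [-14, 4, 0.6], "delta_rot": [0, 0, -3.5], "jaw": 8}, {"offset": [-17.5, 5, 0.8], "delta_rot": [0, 0, -3.5], "jaw": 8}, {"offset": [-21, 5.5, 1], "delta_rot": [0, 0, -3.5], "jaw": 8}, {"offset": [-24.5, 5.5, 1], "delta_rot": [0, 0, -3.5], "jaw": 8}, {"offset": [-28, 5, 1], "delta_rot": [0, 0, -3.5], "jaw": 8}]}}

```text
time: 1.43
position: [0.4879, 0.1389, 0.2501]
tool_rot: [0.611, 0.792, 0.0, 0.0]
ft_force: [0.5, -0.2, -0.5]
grip_width: 0.0798
```

Run:
```python
from h import *
o=get_obs();print(o['time'],o['position'],np.abs(o['joint_velocities']).max())
for p in [(.502,-.25,.17)]: print(rel(p,105.1))
```

```text
1.4333 [0.48786926 0.13891506 0.25012136] 0.8505744624552202
(array([-37.97,  -8.51,   8.01]), array([ 0.02,  0.01, -0.39]))
```

{"name": "drive_tool", "arguments": {"plan": [{"offset": [-3.5, -0.8, 0], "delta_rot": [0, 0, 0], "jaw": 8}, {"offset": [-7.2, -1.6, 0.5], "delta_rot": [0, 0, 0], "jaw": 8}, {"offset": [-11, -2.4, 1], "delta_rot": [0, 0, 0], "jaw": 8}, {"offset": [-14.8, -3.2, 1.5], "delta_rot": [0, 0, 0], "jaw": 8}, {"offset": [-18.6, -4, 2], "delta_rot": [0, 0, 0], "jaw": 8}, {"offset": [-22.4, -5, 3], "delta_rot": [0, 0, 0], "jaw": 8}, {"offset": [-26.2, -6, 4], "delta_rot": [0, 0, 0], "jaw": 8}, {"offset": [-30, -7, 5], "delta_rot": [0, 0, 0], "jaw": 8}]}}

```text
time: 2.1
position: [0.4949, -0.1691, 0.2]
tool_rot: [0.611, 0.792, 0.0, -0.0]
ft_force: [0.9, 0.1, 0.8]
grip_width: 0.0803
```

Run:
```python
from h import *
o=get_obs();print(o['time'],o['position'],np.abs(o['joint_velocities']).max())
for p in [(.502,-.25,.17)]: print(rel(p,105.1))
```

```text
2.1 [ 0.49492084 -0.16909056  0.19998929] 0.8118557541147717
(array([-8.01, -1.37,  3.  ]), array([-0.01, -0.01, -0.39]))
```

{"name": "drive_tool", "arguments": {"plan": [{"offset": [-3.5, -0.6, 1], "delta_rot": [0, 0, 0], "jaw": 8}, {"offset": [-6, -1, 2], "delta_rot": [0, 0, 0], "jaw": 8}, {"offset": [-7.8, -1.4, 3], "delta_rot": [0, 0, 0], "jaw": 8}, {"offset": [-7.8, -1.4, 3], "delta_rot": [0, 0, 0], "jaw": 8}, {"offset": [-7.8, -1.4, 3], "delta_rot": [0, 0, 0], "jaw": 8}, {"offset": [-7.8, -1.4, 3], "delta_rot": [0, 0, 0], "jaw": 8}, {"offset": [-7.8, -1.4, 3], "delta_rot": [0, 0, 0], "jaw": 8}, {"offset": [-7.8, -1.4, 3], "delta_rot": [0, 0, 0], "jaw": 8}]}}

```text
time: 2.77
position: [0.5019, -0.245, 0.1712]
tool_rot: [0.61, 0.792, 0.0, 0.0]
ft_force: [0.1, -0.5, -0.1]
grip_width: 0.0797
```

Run:
```python
from h import *
o=get_obs();print(o['time'],o['position'],o['tool_rot'],np.abs(o['joint_velocities']).max())
im=camera('wrist');save(im,'w1');np.save('w1.npy',im)
T=np.eye(4);T[:3,:3]=R.from_quat(o['tool_rot']).as_matrix();T[:3,3]=o['position']
c=calibration('wrist');W=T@np.array(c['tool_from_camera']);np.save('w1T.npy',W);print(np.round(W,3))
```

```text
2.7667 [ 0.50187981 -0.24501341  0.17115831] [6.10034589e-01 7.92374752e-01 7.74800791e-05 2.13700434e-04] 0.003900575188882538
[[-0.256  0.929  0.268  0.428]
 [ 0.967  0.246  0.07  -0.264]
 [-0.001  0.277 -0.961  0.334]
 [ 0.     0.     0.     1.   ]]
```

View pics/w1.png

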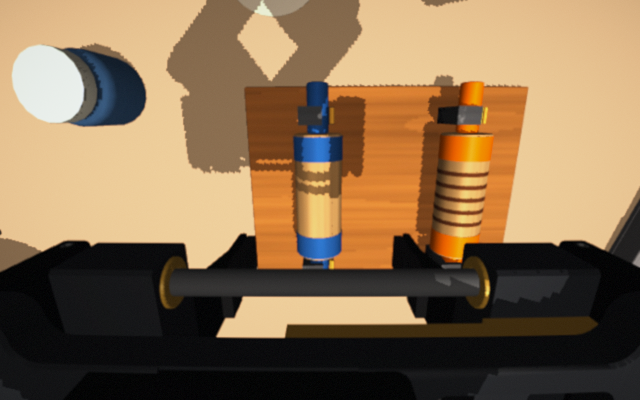

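Run:
```python
from h import *
im=np.load('w1.npy');W=np.load('w1T.npy');c=calibration('wrist')
hsv=cv2.cvtColor(im,cv2.COLOR_RGB2HSV);m=cv2.inRange(hsv,(100,120,40),(130,255,255));m[:,:270]=0;m[:,370:]=0;m[272:]=0;m[:70]=0
for r in list(range(78,100,4))+list(range(124,166,4))+list(range(230,272,4)):
    x=np.where(m[r])[0]
    if len(x): print(r,x.min(),x.max(),end=' | ')
print()
colc=np.where(m[:,318])[0];print(colc.min(),colc.max(),[ (a,b) for a,b in zip(colc,colc[1:]) if b-a>2])
def q(u,v,z):return np.round(onz(c,(u,v),z,W),4)
for v in(150,245):
    x=np.where(m[v])[0];print('line',v,q((x.min()+x.max())/2,v,.055), q(x.min(),v,.045),q(x.max(),v,.045))
print('ends',q(318,135,.068),q(320,260,.068))
```

```text
82 312 321 | 86 307 326 | 90 307 326 | 94 308 326 | 98 308 326 | 124 322 327 | 128 308 327 | 132 308 326 | 140 294 341 | 144 294 341 | 148 295 341 | 152 295 341 | 156 295 341 | 160 297 335 | 234 298 340 | 238 298 340 | 242 298 340 | 246 298 340 | 250 298 339 | 254 301 336 | 258 314 314 | 262 310 327 | 266 323 327 | 
82 263 [(np.int64(105), np.int64(125)), (np.int64(133), np.int64(138)), (np.int64(161), np.int64(239)), (np.int64(257), np.int64(262))]
line 150 [ 0.4582 -0.262   0.055 ] [ 0.4649 -0.2831  0.045 ] [ 0.4537 -0.2407  0.045 ]
line 245 [ 0.5497 -0.2372  0.055 ] [ 0.5597 -0.2575  0.045 ] [ 0.5485 -0.2151  0.045 ]
ends [ 0.4443 -0.2653  0.068 ] [ 0.5592 -0.2335  0.068 ]
```

Run:
```python
from h import *
for p in [(.502,-.25,.028)]: print(rel(p,105.1))
```

```text
(array([-0.47, -0.13, 14.32]), array([ 0.03,  0.02, -0.28]))
```

{"name": "drive_tool", "arguments": {"plan": [{"offset": [-0.5, -0.1, 1.5], "delta_rot": [0, 0, -0.3], "jaw": 8}, {"offset": [-0.5, -0.1, 4], "delta_rot": [0, 0, -0.3], "jaw": 8}, {"offset": [-0.5, -0.1, 6.5], "delta_rot": [0, 0, -0.3], "jaw": 8}, {"offset": [-0.5, -0.1, 9], "delta_rot": [0, 0, -0.3], "jaw": 8}, {"offset": [-0.5, -0.1, 11.5], "delta_rot": [0, 0, -0.3], "jaw": 8}, {"offset": [-0.5, -0.1, 13.5], "delta_rot": [0, 0, -0.3], "jaw": 8}, {"offset": [-0.5, -0.1, 14.3], "delta_rot": [0, 0, -0.3], "jaw": 8}, {"offset": [-0.5, -0.1, 14.3], "delta_rot": [0, 0, -0.3], "jaw": 8}]}}

```text
time: 3.48
position: [0.5012, -0.25, 0.0261]
tool_rot: [0.608, 0.794, 0.0, -0.002]
ft_force: [-1.4, -0.3, -0.7]
grip_width: 0.0801
```

{"name": "drive_tool", "arguments": {"plan": [{"offset": [0, 0, 0], "delta_rot": [0, 0, 0], "jaw": 5.5}, {"offset": [0, 0, 0], "delta_rot": [0, 0, 0], "jaw": 5}, {"offset": [0, 0, 0], "delta_rot": [0, 0, 0], "jaw": 4.5}, {"offset": [0, 0, 0], "delta_rot": [0, 0, 0], "jaw": 4}, {"offset": [0, 0, 0], "delta_rot": [0, 0, 0], "jaw": 4}, {"offset": [0, 0, 0], "delta_rot": [0, 0, 0], "jaw": 4}, {"offset": [0, 0, 0], "delta_rot": [0, 0, 0], "jaw": 4}, {"offset": [0, 0, 0], "delta_rot": [0, 0, 0], "jaw": 4}], "squeeze": 25}}

```text
time: 4.15
position: [0.5022, -0.2515, 0.0281]
tool_rot: [0.609, 0.793, 0.0, 0.0]
ft_force: [-0.5, -0.1, 4.0]
grip_width: 0.0456
```

Run:
```python
from h import *
o=get_obs();print(o)
save(camera('wrist'),'w2')
```

```text
{'time': 4.15, 'q': array([-6.63235868e-01,  7.34852012e-01,  1.73055364e+00,  2.69077592e-05,
        6.75480968e-01, -2.49616324e+00]), 'joint_velocities': array([-7.10657469e-04,  2.03198640e-04, -4.89486368e-04, -2.76700609e-03,
        2.37586098e-05,  2.07832071e-03]), 'joint_torque': array([-8.56952090e-02, -4.16798866e+01, -8.39959502e+00, -7.61487451e-02,
       -1.38093824e-01, -1.11337117e-02]), 'position': array([ 0.50221562, -0.25151382,  0.02807428]), 'tool_rot': array([6.08638152e-01, 7.93447841e-01, 5.27277826e-06, 3.53076786e-04]), 'ft_force': array([-0.4550078 , -0.10489827,  4.03014698]), 'moment': array([0.15836695, 0.02586541, 0.03637531]), 'grip_width': 0.04560018063671883}
```

View pics/w2.png

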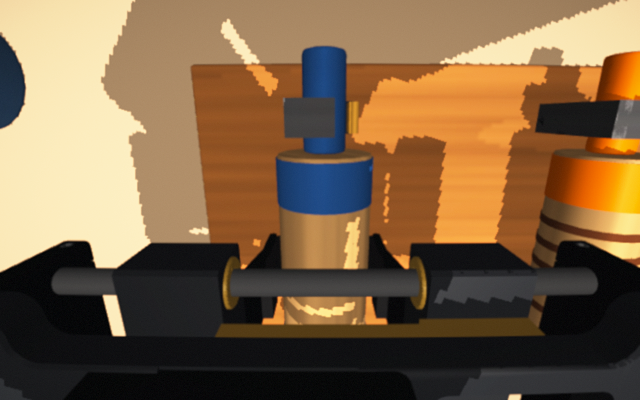

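{"name": "drive_tool", "arguments": {"plan": [{"offset": [0.4, 0, 0], "delta_rot": [0, 0, 0], "jaw": 4}, {"offset": [0.8, 0, 0], "delta_rot": [0, 0, 0], "jaw": 4}, {"offset": [1.2, 0, 0], "delta_rot": [0, 0, 0], "jaw": 4}, {"offset": [1.6, 0, 0], "delta_rot": [0, 0, 0], "jaw": 4}, {"offset": [2.0, 0, 0], "delta_rot": [0, 0, 0], "jaw": 4}, {"offset": [2.4, 0, 0], "delta_rot": [0, 0, 0], "jaw": 4}, {"offset": [2.8, 0, 0], "delta_rot": [0, 0, 0], "jaw": 4}, {"offset": [3.2, 0, 0], "delta_rot": [0, 0, 0], "jaw": 4}], "squeeze": 40}}

```text
time: 4.87
position: [0.4973, -0.224, 0.029]
tool_rot: [0.609, 0.793, -0.0, 0.005]
ft_force: [1.7, -2.7, 4.7]
grip_width: 0.0451
```

{"name": "drive_tool", "arguments": {"plan": [{"offset": [0.3, 0, 0], "delta_rot": [0, 0, 0], "jaw": 4}, {"offset": [0.6, 0, 0], "delta_rot": [0, 0, 0], "jaw": 4}, {"offset": [0.9, 0, 0], "delta_rot": [0, 0, 0], "jaw": 4}, {"offset": [0.9, 0, 0], "delta_rot": [0, 0, 0], "jaw": 4}, {"offset": [0.9, 0, 0], "delta_rot": [0, 0, 0], "jaw": 4}, {"offset": [0.9, 0, 0], "delta_rot": [0, 0, 0], "jaw": 4}, {"offset": [0.9, 0, 0], "delta_rot": [0, 0, 0], "jaw": 4}, {"offset": [0.9, 0, 0], "delta_rot": [0, 0, 0], "jaw": 4}]}}

```text
time: 5.53
position: [0.4914, -0.2118, 0.0274]
tool_rot: [0.609, 0.793, -0.0, -0.0]
ft_force: [-0.3, 1.2, -1.0]
grip_width: 0.0453
```

Run:
```python
from h import *
o=get_obs();print(o['time'],o['position'],o['ft_force'],o['moment'],o['grip_width'])
save(camera('wrist'),'w3')
```

```text
5.5333 [ 0.49135319 -0.21176062  0.02735279] [-0.25222442  1.20844508 -1.0491964 ] [-0.01718813  0.04934957  0.00976303] 0.04531867197465016
```

View pics/w3.png

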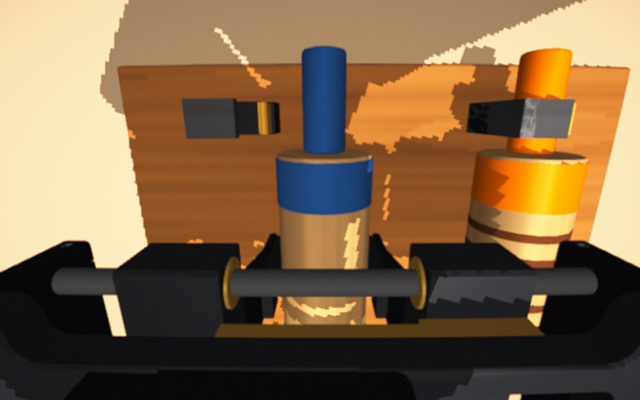

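Run:
```python
from h import *
for p in [(.529,.196,.15)]: print(rel(p,87.85))
```

```text
(array([ 38.42,  14.2 , -12.25]), array([-1.000e-02, -1.000e-02,  1.717e+01]))
```

{"name": "drive_tool", "arguments": {"plan": [{"offset": [0, 0, -1], "delta_rot": [0, 0, 0], "jaw": 4}, {"offset": [0, 0, -2.5], "delta_rot": [0, 0, 0], "jaw": 4}, {"offset": [0, 0, -4.5], "delta_rot": [0, 0, 0], "jaw": 4}, {"offset": [0, 0, -6.5], "delta_rot": [0, 0, 0], "jaw": 4}, {"offset": [0, 0, -8.5], "delta_rot": [0, 0, 0], "jaw": 4}, {"offset": [0, 0, -10.5], "delta_rot": [0, 0, 0], "jaw": 4}, {"offset": [1, 0.2, -12], "delta_rot": [0, 0, 0], "jaw": 4}, {"offset": [3, 0.8, -12.5], "delta_rot": [0, 0, 0], "jaw": 4}]}}

```text
time: 6.25
position: [0.4934, -0.1835, 0.156]
tool_rot: [0.61, 0.793, 0.0, 0.004]
ft_force: [-0.1, 0.2, -0.7]
grip_width: 0.045
```

Run:
```python
from h import *
o=get_obs();print(o['time'],o['position'],o['ft_force'],o['moment'],o['grip_width'])
for p in [(.529,.196,.15)]: print(rel(p,87.85))
```

```text
6.25 [ 0.49335278 -0.18345786  0.15600527] [-0.14714979  0.2450804  -0.74594128] [ 0.02378419 -0.03252229 -0.04041393] 0.045016539630393225
(array([35.76, 13.19,  0.44]), array([ 0.33,  0.32, 17.03]))
```

{"name": "drive_tool", "arguments": {"plan": [{"offset": [3, 1.1, 0.2], "delta_rot": [0, 0, 2], "jaw": 4}, {"offset": [6, 2.2, 0.2], "delta_rot": [0, 0, 4], "jaw": 4}, {"offset": [9, 3.3, 0.2], "delta_rot": [0, 0, 6], "jaw": 4}, {"offset": [12, 4.4, 0.2], "delta_rot": [0, 0, 8], "jaw": 4}, {"offset": [15, 5.5, 0.2], "delta_rot": [0, 0, 10], "jaw": 4}, {"offset": [18, 6.6, 0.2], "delta_rot": [0, 0, 12], "jaw": 4}, {"offset": [21, 7.7, 0.2], "delta_rot": [0, 0, 14], "jaw": 4}, {"offset": [24, 8.8, 0.2], "delta_rot": [0, 0, 17], "jaw": 4}]}}

```text
time: 6.92
position: [0.5139, 0.0754, 0.1514]
tool_rot: [0.72, 0.694, 0.0, 0.0]
ft_force: [0.4, 0.1, -2.0]
grip_width: 0.0449
```

Run:
```python
from h import *
o=get_obs();print(o['time'],o['position'],o['ft_force'],o['moment'],o['grip_width'])
for p in [(.529,.196,.15)]: print(rel(p,87.85))
```

```text
6.9167 [0.51390897 0.07541604 0.15137232] [ 0.39869476  0.1292495  -1.97756188] [-0.01461895 -0.04211936 -0.02792164] 0.044887696436020016
(array([12.11,  1.07,  0.14]), array([0.03, 0.  , 0.05]))
```

{"name": "drive_tool", "arguments": {"plan": [{"offset": [3, 0.3, 0], "delta_rot": [0, 0, 0], "jaw": 4}, {"offset": [6, 0.6, 0], "delta_rot": [0, 0, 0], "jaw": 4}, {"offset": [9, 0.9, 0], "delta_rot": [0, 0, 0], "jaw": 4}, {"offset": [11, 1.1, 0], "delta_rot": [0, 0, 0], "jaw": 4}, {"offset": [12, 1.1, 0], "delta_rot": [0, 0, 0], "jaw": 4}, {"offset": [12, 1.1, 0], "delta_rot": [0, 0, 0], "jaw": 4}, {"offset": [12, 1.1, 0], "delta_rot": [0, 0, 0], "jaw": 4}, {"offset": [12, 1.1, 0], "delta_rot": [0, 0, 0], "jaw": 4}]}}

```text
time: 7.58
position: [0.5288, 0.1922, 0.1506]
tool_rot: [0.719, 0.695, -0.001, 0.0]
ft_force: [0.1, -0.2, -1.4]
grip_width: 0.0453
```

Run:
```python
from h import *
o=get_obs();print(o['time'],o['position'],o['ft_force'],o['moment'],o['grip_width'])
for p in [(.529,.196,.011)]: print(rel(p,87.85))
save(camera('wrist'),'w4');save(camera('scene'),'s4')
```

```text
7.5833 [0.52884216 0.19220546 0.15061405] [ 0.11459202 -0.19490498 -1.38783666] [-0.02472948  0.04037659 -0.0170687 ] 0.045269423719975756
(array([3.900e-01, 1.000e-02, 1.396e+01]), array([-0.04,  0.05,  0.13]))
```

View pics/w4.png

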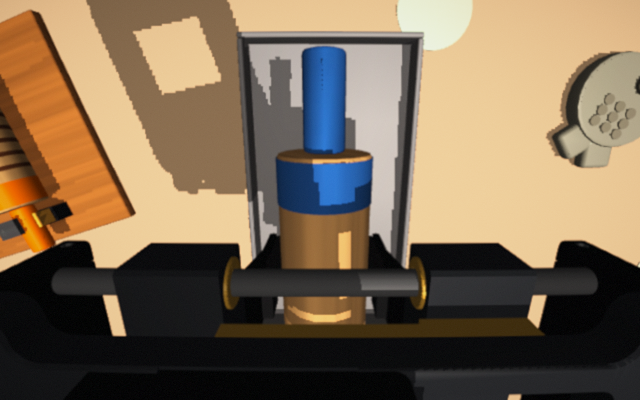

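View pics/s4.png

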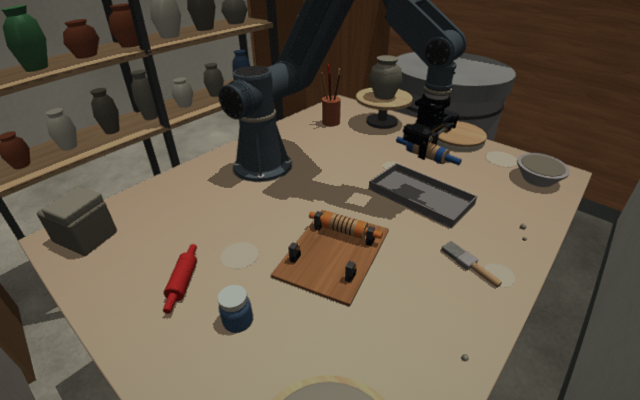

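{"name": "drive_tool", "arguments": {"plan": [{"offset": [0.4, 0, 1.5], "delta_rot": [0, 0, 0], "jaw": 4}, {"offset": [0.4, 0, 3.5], "delta_rot": [0, 0, 0], "jaw": 4}, {"offset": [0.4, 0, 6], "delta_rot": [0, 0, 0], "jaw": 4}, {"offset": [0.4, 0, 8.5], "delta_rot": [0, 0, 0], "jaw": 4}, {"offset": [0.4, 0, 10.5], "delta_rot": [0, 0, 0], "jaw": 4}, {"offset": [0.4, 0, 12], "delta_rot": [0, 0, 0], "jaw": 4}, {"offset": [0.4, 0, 12.8], "delta_rot": [0, 0, 0], "jaw": 4}, {"offset": [0.4, 0, 13.2], "delta_rot": [0, 0, 0], "jaw": 4}]}}

```text
time: 8.35
position: [0.5289, 0.1964, 0.0174]
tool_rot: [0.72, 0.694, -0.001, -0.001]
ft_force: [0.1, -0.4, -1.4]
grip_width: 0.0452
```

{"name": "drive_tool", "arguments": {"plan": [{"offset": [0, 0, 0.1], "delta_rot": [0, 0, 0], "jaw": 4}, {"offset": [0, 0, 0.2], "delta_rot": [0, 0, 0], "jaw": 4}, {"offset": [0, 0, 0.3], "delta_rot": [0, 0, 0], "jaw": 4}, {"offset": [0, 0, 0.4], "delta_rot": [0, 0, 0], "jaw": 4}, {"offset": [0, 0, 0.5], "delta_rot": [0, 0, 0], "jaw": 4}, {"offset": [0, 0, 0.5], "delta_rot": [0, 0, 0], "jaw": 4}, {"offset": [0, 0, 0.5], "delta_rot": [0, 0, 0], "jaw": 4}, {"offset": [0, 0, 0.5], "delta_rot": [0, 0, 0], "jaw": 4}]}}

```text
time: 9.02
position: [0.5295, 0.1975, 0.0137]
tool_rot: [0.719, 0.695, 0.0, 0.0]
ft_force: [0.3, -0.2, -1.7]
grip_width: 0.0452
```

Still free (−1.7 N, the roller's weight); ease down the last 2–3 mm until contact.

{"name": "drive_tool", "arguments": {"plan": [{"offset": [0, 0, 0.05], "delta_rot": [0, 0, 0], "jaw": 4}, {"offset": [0, 0, 0.1], "delta_rot": [0, 0, 0], "jaw": 4}, {"offset": [0, 0, 0.15], "delta_rot": [0, 0, 0], "jaw": 4}, {"offset": [0, 0, 0.2], "delta_rot": [0, 0, 0], "jaw": 4}, {"offset": [0, 0, 0.2], "delta_rot": [0, 0, 0], "jaw": 4}, {"offset": [0, 0, 0.2], "delta_rot": [0, 0, 0], "jaw": 4}, {"offset": [0, 0, 0.2], "delta_rot": [0, 0, 0], "jaw": 4}, {"offset": [0, 0, 0.2], "delta_rot": [0, 0, 0], "jaw": 4}]}}

```text
time: 9.68
position: [0.5294, 0.1974, 0.0116]
tool_rot: [0.719, 0.695, 0.0, 0.0]
ft_force: [0.1, -0.4, -1.0]
grip_width: 0.0455
```

{"name": "drive_tool", "arguments": {"plan": [{"offset": [0, 0, 0.05], "delta_rot": [0, 0, 0], "jaw": 4}, {"offset": [0, 0, 0.1], "delta_rot": [0, 0, 0], "jaw": 4}, {"offset": [0, 0, 0.1], "delta_rot": [0, 0, 0], "jaw": 4}, {"offset": [0, 0, 0.1], "delta_rot": [0, 0, 0], "jaw": 4}, {"offset": [0, 0, 0.1], "delta_rot": [0, 0, 0], "jaw": 4}, {"offset": [0, 0, 0.1], "delta_rot": [0, 0, 0], "jaw": 4}, {"offset": [0, 0, 0.1], "delta_rot": [0, 0, 0], "jaw": 4}, {"offset": [0, 0, 0.1], "delta_rot": [0, 0, 0], "jaw": 4}]}}

```text
time: 10.35
position: [0.5295, 0.1975, 0.0111]
tool_rot: [0.719, 0.695, 0.0, 0.0]
ft_force: [-1.3, -0.6, 6.0]
grip_width: 0.0452
```

{"name": "drive_tool", "arguments": {"plan": [{"offset": [0, 0, -0.05], "delta_rot": [0, 0, 0], "jaw": 4}, {"offset": [0, 0, -0.05], "delta_rot": [0, 0, 0], "jaw": 4.5}, {"offset": [0, 0, -0.05], "delta_rot": [0, 0, 0], "jaw": 4.7}, {"offset": [0, 0, -0.05], "delta_rot": [0, 0, 0], "jaw": 4.9}, {"offset": [0, 0, -0.05], "delta_rot": [0, 0, 0], "jaw": 5.2}, {"offset": [0, 0, -0.05], "delta_rot": [0, 0, 0], "jaw": 5.6}, {"offset": [0, 0, -0.05], "delta_rot": [0, 0, 0], "jaw": 6.0}, {"offset": [0, 0, -0.05], "delta_rot": [0, 0, 0], "jaw": 6.4}], "squeeze": 5}}

```text
time: 11.02
position: [0.5294, 0.1974, 0.011]
tool_rot: [0.719, 0.695, -0.0, -0.0]
ft_force: [0.2, -0.1, 0.5]
grip_width: 0.0603
```

Run:
```python
from h import *
o=get_obs();print(o['time'],o['position'],o['ft_force'],o['grip_width'])
save(camera('wrist'),'w5')
```

```text
11.0167 [0.52938283 0.19744598 0.01096666] [ 0.18496547 -0.13054588  0.50897811] 0.06027687506838812
```

View pics/w5.png

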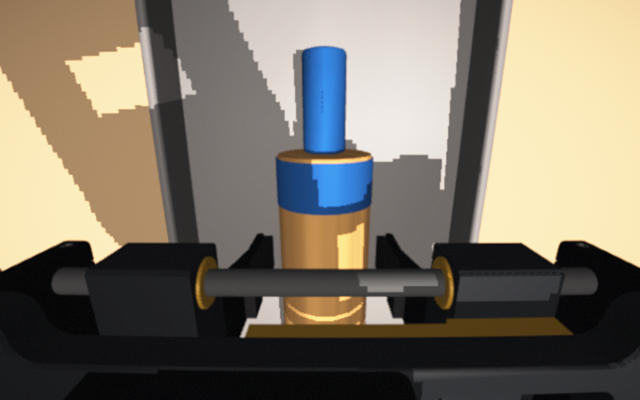

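Released; the roller is still centred between the open pads (cols 277–372), lying in the tray. Retreat straight up.

{"name": "drive_tool", "arguments": {"plan": [{"offset": [0, 0, -0.5], "delta_rot": [0, 0, 0], "jaw": 7}, {"offset": [0, 0, -1.5], "delta_rot": [0, 0, 0], "jaw": 7}, {"offset": [0, 0, -3], "delta_rot": [0, 0, 0], "jaw": 7}, {"offset": [0, 0, -5], "delta_rot": [0, 0, 0], "jaw": 7}, {"offset": [0, 0, -7.5], "delta_rot": [0, 0, 0], "jaw": 7}, {"offset": [0, 0, -10], "delta_rot": [0, 0, 0], "jaw": 7}, {"offset": [0, 0, -12.5], "delta_rot": [0, 0, 0], "jaw": 7}, {"offset": [0, 0, -15], "delta_rot": [0, 0, 0], "jaw": 7}]}}

```text
time: 11.73
position: [0.5292, 0.1974, 0.1633]
tool_rot: [0.719, 0.695, 0.0, 0.0]
ft_force: [-0.1, -0.2, -0.8]
grip_width: 0.07
```

{"name": "drive_tool", "arguments": {"plan": [{"offset": [-2, 0, -1], "delta_rot": [0, 0, 0], "jaw": 7}, {"offset": [-5, -1, -2], "delta_rot": [0, 0, 0], "jaw": 7}, {"offset": [-8, -2, -2], "delta_rot": [0, 0, 0], "jaw": 7}, {"offset": [-11, -3, -2], "delta_rot": [0, 0, 0], "jaw": 7}, {"offset": [-13, -4, -2], "delta_rot": [0, 0, 0], "jaw": 7}, {"offset": [-14, -4, -2], "delta_rot": [0, 0, 0], "jaw": 7}, {"offset": [-14, -4, -2], "delta_rot": [0, 0, 0], "jaw": 7}, {"offset": [-14, -4, -2], "delta_rot": [0, 0, 0], "jaw": 7}]}}

```text
time: 12.4
position: [0.4856, 0.0589, 0.1818]
tool_rot: [0.72, 0.694, 0.001, 0.001]
ft_force: [0.8, 0.2, 0.1]
grip_width: 0.0698
```

Run:
```python
from h import *
o=get_obs();print(o['time'],o['position'],o['ft_force'],o['grip_width'])
save(camera('top'),'t6');save(camera('scene'),'s6')
im=cv2.imread('pics/t6.png');hsv=cv2.cvtColor(im,cv2.COLOR_BGR2HSV);m=cv2.inRange(hsv,(100,90,40),(130,255,255))
k=np.zeros_like(m);k[95:222,165:245]=m[95:222,165:245];c=calibration('top')
P=np.array([onz(c,q[::-1].astype(float),.028) for q in np.argwhere(k)])[:,:2]
print(len(P),cv2.minAreaRect((P*1000).astype(np.float32)))
```

```text
12.4 [0.48556731 0.05889351 0.18176462] [0.84415059 0.1528942  0.05518393] 0.0697505879438356
25 ((546.7228393554688, 197.87002563476562), (11.800787925720215, 170.85797119140625), 88.3802719116211)
```

View pics/t6.png

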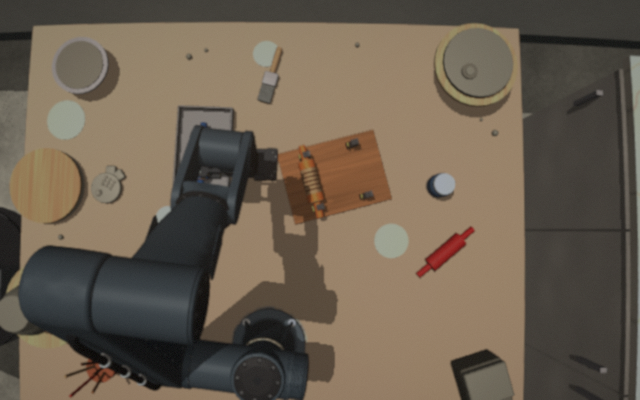

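View pics/s6.png

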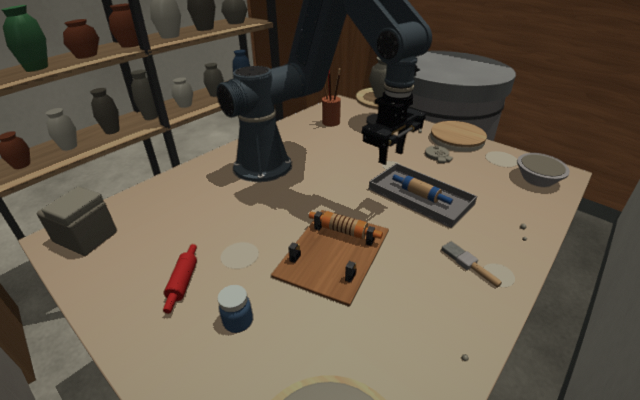

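The scene view shows the blue roller flat in the tray, centred and along its length, at about (423,189). The orange roller is still in its clips at about (345,226), and the gripper is clear of everything. The top view is mostly blocked by the arm.

Run:
```python
from h import *
print(hand_in())
```

```text
the job is handed in; nothing more can be done
None
```

The blue roller is lying in the grey wash tray, along its length, and the job was handed in at about 12.5 s of the 38 s allowed.

- **Taking it out:** I gripped the bare middle of the barrel and eased it 41 mm level to the rack's +y, past the brass jaws. The wrist camera showed the handle visible in view clear of its clip before I lifted.
- **Setting it down:** I lowered it in small steps until the wrist force showed about 6 N of contact. I then backed off slightly, opened the fingers slowly and withdrew straight up.
- **Last checks:** The final scene picture shows the roller centred and flat in the tray. The orange roller is still in its clips, the red look-alike has not moved, and the gripper is clear with only sensor noise on the wrist force.
- **Check that failed:** The final measurement of the roller from the top camera is not reliable. The arm hid most of the roller, and only 25 blue pixels were visible. Their direction (about −1.6°) agrees with the tray's (−2.1°), but they could not confirm the roller's centre along the tray. For that I relied on the scene picture and the release pose, within about 2 mm of the measured tray centre.

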